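Snap the cap onto the nasal aspirator

ROBOT

A 6-joint arm with a two-finger parallel gripper is mounted at the origin on the work surface. World frame = base frame: x ahead of the robot, y to its left, z up, the work surface at z = 0. Lengths are in m, angles in degrees, forces in N, time in s.
With the tool pointing down it reaches from about 0.35 to 0.875 m from the base axis. Payload 4.2 kg.
Tool frame: the origin (TCP) lies midway between the tips of the shut fingers; the grasp point (between the pads) lies 19 mm behind it; z points along the fingers, y is the line along which they close (so a half turn about z gives the same grasp; the last joint's range is limited). The gripper opens to 87 mm and grips with 3 to 60 N. Pads are 19 mm wide; open, the fingers measure 117 mm over their backs; the gripper's body (75 mm by 190 mm) begins 51 mm behind the grasp point.
Start: joints at [80.019, 22.042, 0.453, 0, -68.411, -14.817], TCP at [0.262, 0.567, 0.223] pointing down, gripper open.
Joint ranges: [-179.83, 179.83], [-69.29, 118.12], [-61.27, 80.66], [-181.25, 117.63], [-171.15, -9.14], [-177.46, 177.46]. Speed limits (degrees/s): [159.86, 159.86, 180, 180, 180, 180].

INTERFACE

Orientations are given as a 3x3 rotation matrix whose columns are the frame's x, y, z axes.
In Python, from station import r, cams gives the robot as it stands.
- The arm moves only by the tool play_rows, never from a script. Its argument "commands" is text: rows parted by semicolons, each of 6 numbers parted by spaces: the shift along the world's x, y, z normalised to -1 to 1, where 1 is 30 mm, then the turn, a rotation vector about the world's x, y, z normalised to -1 to 1, where 1 is 0.15 rad. A call has 1 to 20 rows; each row shifts and turns the commanded pose from where the row before left it; what a row does not reach is not made up. A row lasts 1/10 s, in which the tool goes at most 50 mm and 8.59 degrees, less where a joint would pass 70% of its speed; a pose out of reach is approached as far as the arm can. A call with a number of a shift or a turn outside -1 to 1 is refused whole. A call with a gripper value outside its range is refused whole. "grip" is the finger opening in mm, from 0 to 87, set as the call begins (left out, the last holds). The fingers move at their own pace and stop on an object; the grip force is fixed at half the most. Time passes only in rows, so rows that do not move let the fingers close. It gives the time, the measured TCP pose, the force, the opening and the grip force at its end, in the units of the state.
- r.sense(): the state, without advancing time (a new reading comes with each control period).
- cams.capture(name): name is "scene" or "top" or "wrist"; returns (picture, depth): 420x560x3 uint8, blue, green, red; 420x560 float32, m along the optical axis (not along the pixel's ray), 0 where there is no reading.
- cams.camera_info(name): a dict with "mtx" (3x3 intrinsics, pixels), "R" (3x3) and "t" (3): a world point X has camera coordinates R X + t. Camera axes: x right, y down, z forward; pixel columns grow to the right and rows downward; lengths in m; the calibration is good to about 2 mm. A picture is of the moment at which its call begins: read the wrist's pose just before it. camera_info takes no time and is no camera call; for the wrist camera it gives the pose at the moment of the call.
- r.finish_job(): hands the job in; it is judged then, once.
The state is a dict: "time_s": time; "joints": joint angles; "joint_velocities": joint speeds; "effort": joint torques, N m; "tcp_pos": TCP position; "ee_rot": TCP orientation; "wrist_force": force on the tool from outside, world axes, zero at the start; "moment": the same for the moment, N m; "gripper_width": opening from 0.0 (shut) to 1.0 (fully open); "gripper_force": force on a finger pad.
Only numpy, scipy, OpenCV 4.12 (cv2) and the standard library are available. Lean on these libraries where they do the work, as an engineer would, in place of code of your own. Each camera call takes 0.05 s, during which the arm holds its last target. There are 200 camera calls.

TASK

A blue teething ring has been dropped over the nozzle of the yellow nasal aspirator on the bedside cabinet, so its cap cannot go on: lift the ring off and lay it flat on the cabinet top, more than 10 cm from the middle of the aspirator. Then put the green snap cap over the nozzle and press it straight down, with no more than firm thumb pressure, until it clicks and sits fully home. Keep pressing firmly after the click and finish like that, with the gripper still pushing the cap down (do not let go), leaving the mug, the cream tin and the drops bottle standing where they are.

Things in the scene. Friction and masses are not known exactly. Their poses are not given: they have to be found in the camera images.
- aspirator: Yellow plastic nasal aspirator standing upright, nozzle up, in a white charging dock; fixed to the cabinet top, it cannot move. Origin: on its axis at the cabinet top, z up. Dock diameter 86 mm, 14 mm high; yellow body diameter 60 mm, ending in a flat round shoulder 80 mm above the cabinet top. A white stud with the nozzle rises from the shoulder.
- shoulder (a point): Centre of the aspirator's flat shoulder, on its axis, 80 mm above the cabinet top; z up. The white stud on it has diameter 22 mm, height 15 mm and a bevelled top; four sprung beads stand out 4 mm around it, centred 7 mm above the shoulder. The cap's lip is forced over them; it is home when its underside lies on the shoulder.
- cap: Green snap cap standing mouth down on the cabinet top, loose, about 20 g, round. Origin: centre of its underside (mouth), z up. Crown diameter 38 mm, total height 42 mm, so grip it by its sides; a foot flange, diameter 49 mm, 4 mm thick, surrounds the mouth. Inside: a rounded lip at the mouth, 26 mm clear; above it a cavity 32 mm wide, 38 mm deep from the mouth.
- teething_ring: Blue rigid plastic teething ring, outer diameter 66 mm, inner 44 mm, 11 mm thick, about 30 g, loose. Origin: centre of its underside (middle of the hole), z along its axis. It starts flat on the aspirator's shoulder around the stud; it can be gripped across its outer diameter. The cabinet top to lay it on is flat, at z = 0, x from 0.32 to 0.83 m, y from -0.43 to 0.43 m.
- mug: Grey ceramic mug, diameter 78 mm, 88 mm high, handle on its own +y side (reaches about 75 mm from the axis). Origin: centre of its underside. Leave it alone.
- cream_tin: Closed round aluminium cream tin, diameter 69 mm, 24 mm high. Origin: centre of its underside. Leave it alone.
- drops: Small white bottle of nose drops with a blue cap, diameter 34 mm, 75 mm high. Origin: centre of its underside. Leave it alone.
- nozzle_tip (a point): Top of the grey tapered nozzle tip (12 mm narrowing to 8 mm wide) that stands on the stud: on the aspirator's axis, 31 mm above the shoulder.
- cap_crown (a point): Centre of the cap's closed top, 42 mm above its underside. Pressed on, the lip meets the beads with the underside about 9 mm above the shoulder; resistance climbs to roughly 6 to 8 N, drops away at the click (about 5 mm above the shoulder), the beads then pull the cap down, and once the flange meets the rigid shoulder the force climbs again.
There are look-alikes about, which are no part of the job. Several things have the shape of the teething_ring; the one meant has the colours described above.

How it is judged:
By the outcome, as a careful person would: the job done as asked, in the order asked, and still so for the second after the job is handed in, while the arm keeps its last pose, push and grip.
It also fails if it takes over 72 s, if anything falls off the work surface, if the arm or the gripper's body presses on something with over 40 N, if the wrist force passes 120 N, or if a joint passes its speed limit or range.

## Working session

There is one attempt and no reset: what is moved stays moved. The work goes in short steps, Python scripts to look and compute and a tool call to move; the robot and the scene stay as the last step left them, time stands still between calls to the robot, and variables do not carry over. Pictures are saved under pics/ and viewed, at most 10 in all, crops included, and the job is handed in when it is done.

Besides the shell and the picture viewer there is one more tool, called after "Request:" by a JSON object that holds its "op" and its "data". play_rows: Moves the arm, as the interface text tells. Scaled input: -1 to 1 covers 30 mm each way for a shift and 0.15 rad each way for a turn. Its arguments: {"type":"object","properties":{"commands":{"type":"string"},"grip":{"type":"number"}},"required":["commands"]}

```bash
ls; mkdir -p pics; python3 - <<'E'
from station import r,cams
import cv2,numpy as np
s=r.sense();print(s)
for n in("top","scene"):
    p,d=cams.capture(n);cv2.imwrite(f"pics/{n}0.png",p);np.savez(f"{n}0.npz",p=p,d=d,**cams.camera_info(n))
    print(cams.camera_info(n))
E
```

```text
pics
{'time_s': 0.0, 'joints': array([ 8.00192989e+01,  2.20910957e+01,  3.80931634e-01, -2.94242093e-02,
       -6.84100276e+01, -1.48169838e+01]), 'joint_velocities': array([ 0.03014372, -0.02689554, -0.03488913,  0.03660555, -0.04166042,
       -0.06994901]), 'effort': array([ 1.67239104e-03, -3.90658557e+01,  1.87401509e+01,  4.21990022e+00,
        1.08613889e-02, -1.86328384e-04]), 'tcp_pos': array([0.26186081, 0.56684876, 0.22146281]), 'ee_rot': array([[ 9.07714976e-01, -4.19586496e-01, -8.33857248e-04],
       [-4.19587318e-01, -9.07712812e-01, -1.98318534e-03],
       [ 7.52148818e-05,  2.15004296e-03, -9.99997686e-01]]), 'wrist_force': array([ 0.35206421, -0.18294161, -0.79210602]), 'moment': array([ 0.04346754,  0.0171674 , -0.01572458]), 'gripper_force': 0.0, 'gripper_width': 1.003896588163567}
{'mtx': array([[443.78870153,   0.        , 283.41051538],
       [  0.        , 443.78870153, 211.33412829],
       [  0.        ,   0.        ,   1.        ]]), 'R': array([[-1.06238556e-02, -9.99943454e-01,  4.72077214e-04],
       [-9.73655098e-01,  1.02370128e-02, -2.27795861e-01],
       [ 2.27778147e-01, -2.87971072e-03, -9.73708798e-01]]), 't': array([-0.02684972,  0.59057275,  0.81890141])}
{'mtx': array([[541.67852733,   0.        , 280.06007183],
       [  0.        , 541.67852733, 203.70725847],
       [  0.        ,   0.        ,   1.        ]]), 'R': array([[ 0.18349057,  0.98301645,  0.00314152],
       [ 0.72384367, -0.13294953, -0.67703379],
       [-0.66511769,  0.12650329, -0.73594522]]), 't': array([-0.07754487, -0.36418724,  1.60671882])}
```

View pics/top0.png

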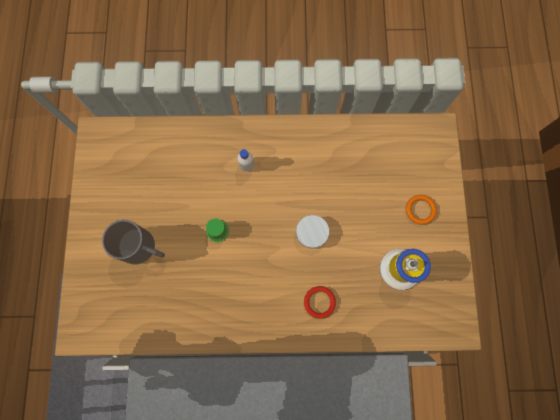

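View pics/scene0.png

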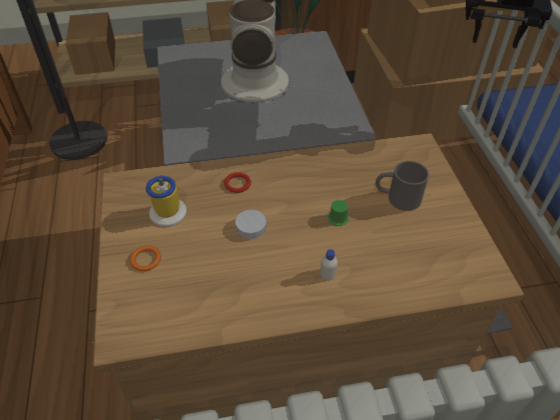

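Top view: the blue ring is on the aspirator at (414,265). The look-alikes are the orange ring (421,209) and the red ring (320,302). The green cap is at (217,230), the tin at (313,231), the drops bottle at (245,158) and the mug at (125,241). I choose the blue ring and will check it in a close crop.

```bash
cat > h.py <<'E'
import numpy as np,cv2
def load(n): return np.load(n+".npz")
def world(z,m):
    v,u=np.nonzero(m&(z['d']>0)); d=z['d'][v,u]; K=z['mtx']
    c=np.stack([(u-K[0,2])/K[0,0]*d,(v-K[1,2])/K[1,1]*d,d],1)
    return (c-z['t'])@z['R']
def hue(p,lo,hi,s=110):
    h=cv2.cvtColor(p,cv2.COLOR_BGR2HSV); return (h[...,0]>=lo)&(h[...,0]<=hi)&(h[...,1]>s)&(h[...,2]>40)
def circ(P):
    a=np.c_[2*P[:,:2],np.ones(len(P))];s=np.linalg.lstsq(a,(P[:,:2]**2).sum(1),rcond=None)[0]
    return s[:2],np.sqrt(s[2]+s[0]**2+s[1]**2)
E
python3 - <<'E'
from h import *
for n in("top0","scene0"):
    z=load(n);p=z['p']
    for nm,lo,hi,zl,zh in(("ring",105,130,.085,.1),("cap",45,80,.036,.05),("yellow",22,34,.07,.09)):
        m=hue(p,lo,hi); W=world(z,m); 
        k=(W[:,2]>zl)&(W[:,2]<zh)&(abs(W[:,1])<.45)&(W[:,0]>.3)&(W[:,0]<.85);W=W[k]
        if nm=="ring":W=W[W[:,1]<-.1]
        if len(W)<4: print(n,nm,len(W));continue
        (c,r),_=(cv2.minEnclosingCircle((W[:,:2]*1000).astype(np.float32))),0
        print(n,nm,len(W),W.mean(0).round(4),np.round(c,1),round(r,1),np.median(W[:,2]).round(4),np.ptp(W,0).round(3), circ(W))
t=load("top0")['p'];s=load("scene0")['p']
a=cv2.resize(t[225:305,365:455],(400,356));b=cv2.resize(s[165:235,130:210],(400,356))
c=cv2.resize(t[190:270,172:262],(400,356)); 
cv2.imwrite("pics/crop.png",np.hstack([a,b]))
z=load("top0");W=world(z,np.ones(z['d'].shape,bool))
for nm,x,y in(("tin",0,0),):pass
for (u,v) in((313,231),(125,243),(245,154),(421,198),(320,290)):
    m=np.zeros(z['d'].shape,bool);m[v-1:v+2,u-1:u+2]=1;print((u,v),world(z,m).mean(0).round(3))
E
```

```text
top0 ring 384 [ 0.4771 -0.2775  0.0906] [ 478.1 -277.5] 31.5 0.0906 [0.061 0.061 0.01 ] (array([ 0.47771673, -0.27735344]), np.float64(0.027464157561661286))
top0 cap 267 [0.5641 0.1071 0.0423] [564.3 107.3] 18.8 0.0425 [0.036 0.036 0.011] (array([0.5641828 , 0.10710116]), np.float64(0.013383492879215138))
top0 yellow 301 [ 0.4778 -0.2771  0.0795] [ 479.5 -273.1] 28.7 0.0798 [0.048 0.057 0.019] (array([ 0.47973082, -0.27285735]), np.float64(0.021320574288417996))
scene0 ring 238 [ 0.484  -0.2785  0.0894] [ 481.1 -278.2] 33.1 0.0893 [0.064 0.062 0.009] (array([ 0.48247026, -0.27801485]), np.float64(0.02756207772300627))
scene0 cap 171 [0.57   0.1066 0.0414] [568. 107.] 19.3 0.0416 [0.037 0.036 0.01 ] (array([0.56931267, 0.10682241]), np.float64(0.013341281034083975))
scene0 yellow 170 [ 0.4918 -0.2745  0.0773] [ 482.5 -275.1] 31.2 0.0783 [0.056 0.056 0.013] (array([ 0.48522321, -0.27323364]), np.float64(0.024655722112459387))
(313, 231) [ 0.558 -0.094  0.024]
(125, 243) [0.54  0.301 0.005]
(245, 154) [0.71  0.044 0.076]
(421, 198) [ 0.63  -0.329  0.01 ]
(320, 290) [ 0.438 -0.107  0.009]
```

View pics/crop.png

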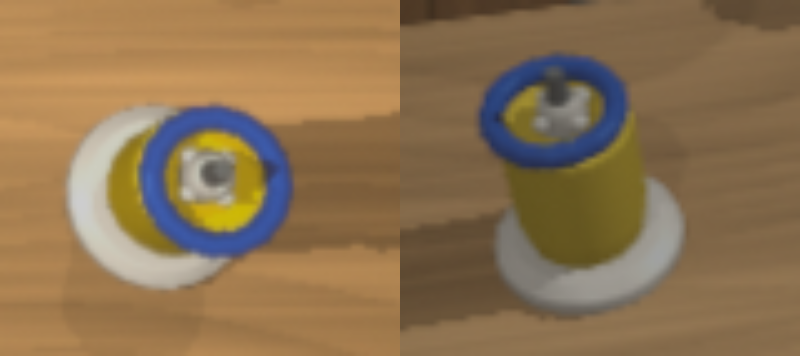

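The crop confirms the blue ring around the stud, off-centre by a few mm in y. I'm moving above the aspirator, turning the gripper so it closes along x.

Request:
{"op": "play_rows", "data": {"commands": "0.25 -0.97 0.05 0 0 -0.38;0.25 -0.97 0.05 0 0 -0.38;0.25 -0.97 0.05 0 0 -0.38;0.25 -0.97 0.05 0 0 -0.38;0.25 -0.97 0.05 0 0 -0.38;0.25 -0.97 0.05 0 0 -0.38;0.25 -0.97 0.05 0 0 -0.38;0.25 -0.97 0.05 0 0 -0.38;0.25 -0.97 0.05 0 0 -0.38;0.25 -0.97 0.05 0 0 -0.38;0.25 -0.97 0.05 0 0 -0.38;0.25 -0.97 0.05 0 0 -0.38;0.25 -0.97 0.05 0 0 -0.38;0.25 -0.97 0.05 0 0 -0.38;0.25 -0.97 0.05 0 0 -0.38;0.25 -0.97 0.05 0 0 -0.38;0.25 -0.97 0.05 0 0 -0.38;0.25 -0.97 0.05 0 0 -0.38;0.25 -0.97 0.05 0 0 -0.38;0.25 -0.97 0.05 0 0 -0.38", "grip": 87}}

```text
time_s: 2.1
tcp_pos: [0.4119, -0.0159, 0.2524]
ee_rot: [[-0.004, -1.0, -0.0], [-1.0, 0.004, 0.0], [-0.0, 0.0, -1.0]]
wrist_force: [0.4, 1.1, -0.1]
gripper_width: 0.999
gripper_force: 0.0
```

Request:
{"op": "play_rows", "data": {"commands": "0.25 -0.97 0 0 0 0;0.25 -0.97 0 0 0 0;0.25 -0.97 0 0 0 0;0.25 -0.97 0 0 0 0;0.25 -0.97 0 0 0 0;0.25 -0.97 0 0 0 0;0.25 -0.97 0 0 0 0;0.25 -0.97 0 0 0 0;0.25 -0.97 0 0 0 0;0 0 0 0 0 0;0 0 0 0 0 0;0 0 0 0 0 0"}}

```text
time_s: 3.3
tcp_pos: [0.4792, -0.2758, 0.2523]
ee_rot: [[-0.002, -1.0, -0.001], [-1.0, 0.002, 0.0], [-0.0, 0.001, -1.0]]
wrist_force: [-0.5, -0.4, 0.1]
gripper_width: 1.001
gripper_force: 0.0
```

```bash
cat > look.py <<'E'
from h import *
from station import r,cams
import sys
n=sys.argv[1]
s=r.sense();ci=cams.camera_info("wrist");p,d=cams.capture("wrist")
np.savez(n+".npz",p=p,d=d,**ci);cv2.imwrite(f"pics/{n}.png",p)
print(s['time_s'],s['tcp_pos'].round(4),s['ee_rot'].round(3).tolist(),s['wrist_force'].round(2),s['gripper_width'])
print("cam",(-ci['R'].T@ci['t']).round(3))
E
python3 look.py w1
```

```text
3.3 [ 0.4792 -0.2758  0.2523] [[-0.002, -1.0, -0.001], [-1.0, 0.002, 0.0], [-0.0, 0.001, -1.0]] [-0.52 -0.36  0.1 ] 1.0009838648251703
cam [ 0.479 -0.345  0.415]
```

View pics/w1.png

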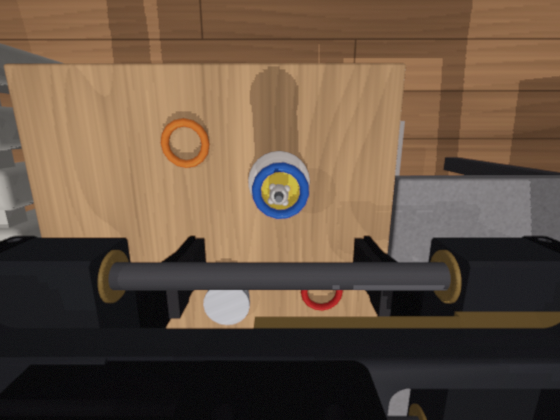

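Wrist view: the ring is at (280,190), the nozzle at (279,196), and the fingers are left and right at rows 240-310. Next I fit the ring and the nozzle.

```bash
cat > meas.py <<'E'
from h import *
import sys
def ray(z,u,v,h):
    K=z['mtx'];c=np.array([(u-K[0,2])/K[0,0],(v-K[1,2])/K[1,1],1.]);d=z['R'].T@c;o=-z['R'].T@z['t'];return (o+d*(h-o[2])/d[2])
E
python3 - <<'E'
from meas import *
z=load("w1");p=z['p']
m=hue(p,105,130).astype(np.uint8);m[:140]=0;m[230:]=0
c=max(cv2.findContours(m,0,1)[0],key=cv2.contourArea);e=cv2.fitEllipse(c);print("ring px",e,ray(z,*e[0],.0855))
W=world(z,m>0);W=W[(W[:,2]>.075)&(W[:,2]<.1)];print("ring depth",cv2.minEnclosingCircle((W[:,:2]*1e3).astype(np.float32)),W[:,2].max())
# nozzle tip: highest points
M=np.zeros(m.shape,bool);M[150:230,240:320]=1
W=world(z,M);T=W[W[:,2]>.105];print("tip",len(T),T.mean(0)if len(T) else W[:,2].max())
B=W[(W[:,2]>.083)&(W[:,2]<.1)]
S=W[(W[:,2]>.092)&(W[:,2]<.097)];print("stud top",len(S),S.mean(0))
D=W[(W[:,2]>.010)&(W[:,2]<.017)];print("dock",len(D));print(circ(D))
cv2.imwrite("pics/w1c.png",cv2.resize(p[140:240,220:340],(720,600),interpolation=2))
E
```

```text
ring px ((279.9650573730469, 190.2501220703125), (54.703460693359375, 55.38666915893555), 95.99305725097656) [ 0.47857414 -0.27931759  0.0855    ]
ring depth ((478.501708984375, -279.1796569824219), 31.897842407226562) 0.09354881898058336
tip 61 [ 0.47983112 -0.2764804   0.11053122]
stud top 319 [ 0.4797259  -0.27851621  0.09349142]
dock 557
(array([ 0.47949792, -0.27426353]), np.float64(0.037450920759709884))
```

View pics/w1c.png

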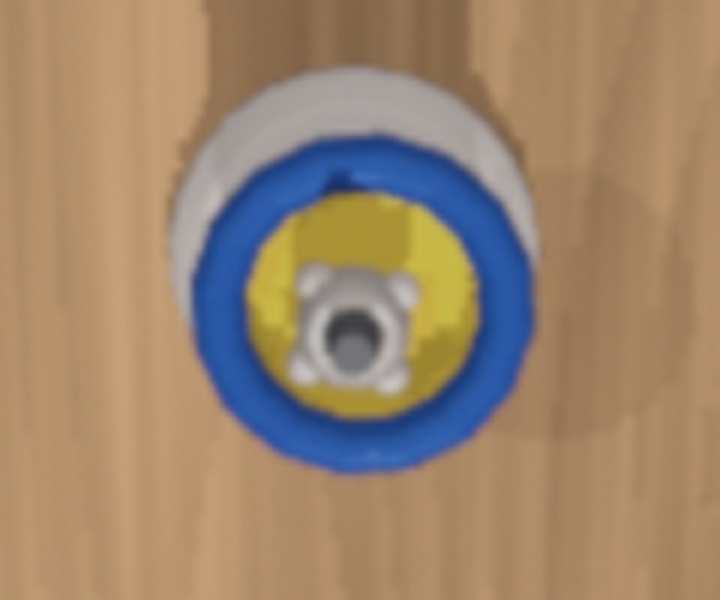

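```bash
python3 - <<'E'
from meas import *
z=load("w1")
print("tip",ray(z,278.7,198,.111),"beads",ray(z,278.8,195,.087),"dock",ray(z,220+355/6,140+0,.014))
p=z['p'];g=cv2.cvtColor(p,cv2.COLOR_BGR2HSV)
E
```

```text
tip [ 0.47997555 -0.27612456  0.111     ] beads [ 0.47989761 -0.27413961  0.087     ] dock [ 0.47944382 -0.33253641  0.014     ]
```

Request:
{"op": "play_rows", "data": {"commands": "0 -0.1 -0.76 0 0 0;0 0 -0.76 0 0 0;0 0 -0.76 0 0 0;0 0 -0.76 0 0 0;0 0 -0.76 0 0 0;0 0 -0.76 0 0 0;0 0 -0.76 0 0 0;0 0 -0.76 0 0 0;0 0 0 0 0 0;0 0 0 0 0 0"}}

```text
time_s: 4.35
tcp_pos: [0.48, -0.2791, 0.0708]
ee_rot: [[-0.001, -1.0, 0.0], [-1.0, 0.001, -0.0], [0.0, -0.0, -1.0]]
wrist_force: [0.7, -0.5, 0.1]
gripper_width: 0.999
gripper_force: 0.0
```

Request:
{"op": "play_rows", "data": {"commands": "0 0 0 0 0 0;0 0 0 0 0 0;0 0 0 0 0 0;0 0 0 0 0 0;0 0 0 0 0 0;0 0 0 0 0 0;0 0 0 0 0 0;0 0 0 0 0 0;0 0 0 0 0 0;0 0 0 0 0 0", "grip": 55}}

```text
time_s: 5.35
tcp_pos: [0.4798, -0.2797, 0.0708]
ee_rot: [[-0.002, -1.0, 0.001], [-1.0, 0.002, -0.0], [0.0, -0.001, -1.0]]
wrist_force: [-1.3, 1.3, 6.2]
gripper_width: 0.739
gripper_force: 30.0
```

Gripped this deep, the fingertips would hit the table when the ring is laid down. I'll regrip higher, with the tips just above the ring's underside.

Request:
{"op": "play_rows", "data": {"commands": "0 0 0 0 0 0;0 0 0 0 0 0;0 0 0 0 0 0;0 0 0.2 0 0 0;0 0 0.2 0 0 0;0 0 0 0 0 0", "grip": 87}}

```text
time_s: 5.95
tcp_pos: [0.4804, -0.2798, 0.0833]
ee_rot: [[-0.002, -1.0, 0.002], [-1.0, 0.002, -0.001], [0.001, -0.002, -1.0]]
wrist_force: [-0.3, -0.6, -0.1]
gripper_width: 0.995
gripper_force: 0.0
```

Request:
{"op": "play_rows", "data": {"commands": "0 0 0 0 0 0;0 0 0 0 0 0;0 0 0 0 0 0;0 0 0 0 0 0;0 0 0 0 0 0;0 0 0 0 0 0;0 0 0 0 0 0;0 0 0 0 0 0", "grip": 55}}

```text
time_s: 6.75
tcp_pos: [0.4796, -0.2795, 0.0821]
ee_rot: [[-0.002, -1.0, -0.0], [-1.0, 0.002, 0.0], [-0.0, 0.0, -1.0]]
wrist_force: [0.1, 0.3, 0.6]
gripper_width: 0.735
gripper_force: 30.0
```

Request:
{"op": "play_rows", "data": {"commands": "0 0 0.2 0 0 0;0 0 0.4 0 0 0;0 0 0.4 0 0 0;0 0 0.5 0 0 0;0 0 0.5 0 0 0;0 0 0.5 0 0 0;0 0 0.5 0 0 0;0 0 0 0 0 0;0 0 0 0 0 0"}}

```text
time_s: 7.65
tcp_pos: [0.4797, -0.2794, 0.1728]
ee_rot: [[-0.002, -1.0, 0.002], [-1.0, 0.002, 0.0], [-0.0, -0.002, -1.0]]
wrist_force: [1.2, 0.1, -0.6]
gripper_width: 0.735
gripper_force: 30.0
```

```bash
python3 look.py w2
```

```text
7.65 [ 0.4797 -0.2794  0.1728] [[-0.002, -1.0, 0.002], [-1.0, 0.002, 0.0], [-0.0, -0.002, -1.0]] [ 1.2   0.06 -0.59] 0.7347070826600753
cam [ 0.48  -0.349  0.336]
```

View pics/w2.png

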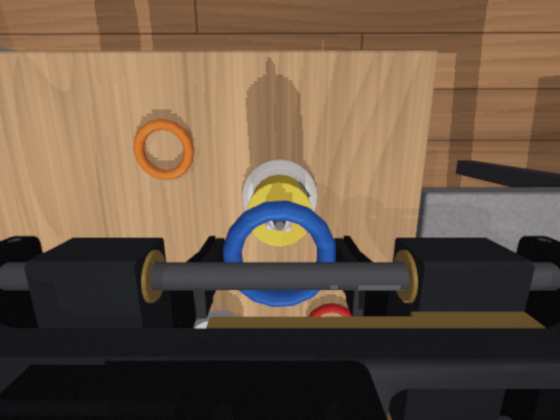

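The ring is held level at (280,252). I'm carrying it to the clear spot at about (0.45, 0.03).

Request:
{"op": "play_rows", "data": {"commands": "-0.09 0.94 0 0 0 0;-0.09 0.94 0 0 0 0;-0.09 0.94 0 0 0 0;-0.09 0.94 0 0 0 0;-0.09 0.94 0 0 0 0;-0.09 0.94 0 0 0 0;-0.09 0.94 0 0 0 0;-0.09 0.94 0 0 0 0;-0.09 0.94 0 0 0 0;-0.09 0.94 0 0 0 0;-0.09 0.94 0 0 0 0;0 0 -0.75 0 0 0;0 0 -0.75 0 0 0;0 0 -0.75 0 0 0;0 0 -0.75 0 0 0;0 0 -0.75 0 0 0;0 0 -0.75 0 0 0;0 0 -0.75 0 0 0;0 0 0 0 0 0;0 0 0 0 0 0"}}

```text
time_s: 9.7
tcp_pos: [0.4496, 0.0305, 0.0144]
ee_rot: [[-0.002, -1.0, -0.002], [-1.0, 0.002, -0.001], [0.001, 0.002, -1.0]]
wrist_force: [0.6, -0.9, 0.2]
gripper_width: 0.73
gripper_force: 30.0
```

Request:
{"op": "play_rows", "data": {"commands": "0 0 -0.15 0 0 0;0 0 -0.15 0 0 0;0 0 -0.08 0 0 0;0 0 0 0 0 0;0 0 0 0 0 0"}}

```text
time_s: 10.2
tcp_pos: [0.45, 0.0307, 0.0034]
ee_rot: [[-0.002, -1.0, 0.0], [-1.0, 0.002, 0.0], [-0.0, -0.0, -1.0]]
wrist_force: [0.3, 0.4, -0.1]
gripper_width: 0.736
gripper_force: 30.0
```

Request:
{"op": "play_rows", "data": {"commands": "0 0 0 0 0 0;0 0 0 0 0 0;0 0 0 0 0 0;0 0 0 0 0 0;0 0 0.3 0 0 0;0 0 0.7 0 0 0;0 0 0.7 0 0 0;0 0 0.7 0 0 0;0 0 0.7 0 0 0;0 0 0.7 0 0 0;0 0 0.7 0 0 0;0.8 0.5 0.7 0 0 0;0.8 0.5 0.7 0 0 0;0.8 0.5 0 0 0 0;0.8 0.5 0 0 0 0;0.7 0.5 0 0 0 0;0 0 0 0 0 0;0 0 0 0 0 0;0 0 0 0 0 0", "grip": 87}}

```text
time_s: 12.1
tcp_pos: [0.566, 0.1051, 0.1804]
ee_rot: [[-0.002, -1.0, -0.001], [-1.0, 0.002, -0.0], [0.0, 0.001, -1.0]]
wrist_force: [0.0, 0.0, 0.0]
gripper_width: 0.999
gripper_force: 0.0
```

```bash
python3 look.py w3; python3 - <<'E'
from meas import *
z=load("w3");p=z['p']
for nm,lo,hi,h in(("cap",45,80,.042),("ring",105,130,.0055)):
    m=hue(p,lo,hi); W=world(z,m);v,u=np.nonzero(m&(z['d']>0));k=(W[:,2]>h-.008)&(W[:,2]<h+.008)
    if nm=="ring":k&=(W[:,1]<.1)&(W[:,0]<.55)
    if k.sum()<5: print(nm,k.sum());continue
    W=W[k];print(nm,k.sum(),u[k].mean(),v[k].mean(),cv2.minEnclosingCircle((W[:,:2]*1e3).astype(np.float32)),np.percentile(W[:,2],[5,50,95]))
    M=np.zeros(m.shape,np.uint8);M[v[k],u[k]]=1;c=max(cv2.findContours(M,0,1)[0],key=cv2.contourArea);e=cv2.fitEllipse(c);print(e,ray(z,*e[0],h))
E
```

```text
12.1 [0.566  0.1051 0.1804] [[-0.002, -1.0, -0.001], [-1.0, 0.002, -0.0], [0.0, 0.001, -1.0]] [0.02 0.   0.04] 0.9985761286322787
cam [0.566 0.036 0.343]
cap 990 279.53939393939396 199.42222222222222 ((565.7783813476562, 106.41503143310547), 18.626625061035156) [0.04092481 0.04253324 0.0437446 ]
((279.51995849609375, 199.40225219726562), (34.37187194824219, 35.104854583740234), 25.35021209716797) [0.56592241 0.10563618 0.042     ]
ring 1470 385.1537414965986 124.4469387755102 ((451.5568542480469, 31.305734634399414), 31.898868560791016) [0.00770439 0.01067639 0.01215645]
((384.8694152832031, 124.88169860839844), (56.06504440307617, 61.79351806640625), 36.28355026245117) [0.45012561 0.0302906  0.0055    ]
```

View pics/w3.png

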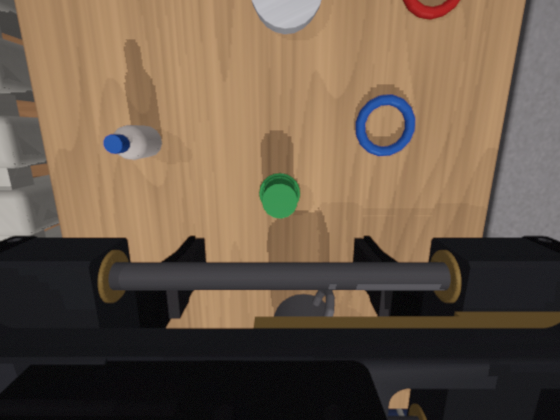

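The ring lies flat at (385,125). The cap is at (280,199), world (0.566, 0.106). Descending on the cap.

Request:
{"op": "play_rows", "data": {"commands": "0 0.03 -0.7 0 0 0;0 0 -0.7 0 0 0;0 0 -0.7 0 0 0;0 0 -0.7 0 0 0;0 0 -0.7 0 0 0;0 0 -0.7 0 0 0;0 0 -0.7 0 0 0;0 0 -0.5 0 0 0;0 0 -0.2 0 0 0;0 0 -0.2 0 0 0;0 0 0 0 0 0;0 0 0 0 0 0"}}

```text
time_s: 13.35
tcp_pos: [0.5673, 0.1067, 0.007]
ee_rot: [[-0.002, -1.0, 0.001], [-1.0, 0.002, 0.0], [-0.0, -0.001, -1.0]]
wrist_force: [0.8, 0.3, -0.0]
gripper_width: 1.0
gripper_force: 0.0
```

Request:
{"op": "play_rows", "data": {"commands": "0 0 0 0 0 0;0 0 0 0 0 0;0 0 0 0 0 0;0 0 0 0 0 0;0 0 0 0 0 0;0 0 0 0 0 0;0 0 0 0 0 0;0 0 0 0 0 0;0 0 0 0 0 0;0 0 0 0 0 0;0 0 0 0 0 0;0 0 0 0 0 0", "grip": 25}}

```text
time_s: 14.55
tcp_pos: [0.5669, 0.1066, 0.0062]
ee_rot: [[-0.002, -1.0, -0.0], [-1.0, 0.002, -0.0], [0.0, 0.0, -1.0]]
wrist_force: [0.6, -0.2, -0.2]
gripper_width: 0.44
gripper_force: 30.0
```

Request:
{"op": "play_rows", "data": {"commands": "0 0 0.3 0 0 0;0 0 0.7 0 0 0;0 0 0.75 0 0 0;0 0 0.75 0 0 0;0 0 0.75 0 0 0;0 0 0.75 0 0 0;0 0 0.75 0 0 0;0 0 0.75 0 0 0;-0.25 -0.95 0 0 0 0;-0.25 -0.95 0 0 0 0;-0.25 -0.95 0 0 0 0;-0.25 -0.95 0 0 0 0;-0.25 -0.95 0 0 0 0;-0.25 -0.95 0 0 0 0;-0.25 -0.95 0 0 0 0;-0.25 -0.95 0 0 0 0;-0.25 -0.95 0 0 0 0;-0.25 -0.95 0 0 0 0;-0.25 -0.95 0 0 0 0;-0.16 -0.95 0 0 0 0"}}

```text
time_s: 16.55
tcp_pos: [0.4789, -0.2366, 0.1721]
ee_rot: [[-0.002, -1.0, 0.001], [-1.0, 0.002, -0.0], [0.0, -0.001, -1.0]]
wrist_force: [0.3, 0.4, 0.1]
gripper_width: 0.439
gripper_force: 30.0
```

Request:
{"op": "play_rows", "data": {"commands": "0 -0.95 0 0 0 0;0 -0.37 0 0 0 0;0 0 0 0 0 0;0 0 0 0 0 0;0 0 0 0 0 0"}}

```text
time_s: 17.05
tcp_pos: [0.4797, -0.274, 0.1714]
ee_rot: [[-0.001, -1.0, 0.0], [-1.0, 0.001, 0.0], [-0.0, -0.0, -1.0]]
wrist_force: [0.6, -0.3, 0.1]
gripper_width: 0.431
gripper_force: 30.0
```

```bash
python3 look.py w4;python3 - <<'E'
from station import r,cams
from meas import *
z=load("w4");p=z['p']
m=hue(p,45,80); W=world(z,m);print("cap wrist",W[:,2].max(),np.median(W,0))
# depth-independent: use top cam for cap-vs-aspirator
pp,d=cams.capture("top");np.savez("top1.npz",p=pp,d=d,**cams.camera_info("top"))
cv2.imwrite("pics/w4c.png",cv2.resize(p[100:340,180:380],(500,600),interpolation=2))
E
```

```text
17.05 [ 0.4797 -0.274   0.1714] [[-0.001, -1.0, 0.0], [-1.0, 0.001, 0.0], [-0.0, -0.0, -1.0]] [ 0.57 -0.31  0.06] 0.43085185134024134
cam [ 0.48  -0.344  0.334]
cap wrist 0.25585470426186036 [ 0.48002876 -0.28683922  0.20639924]
```

View pics/w4c.png

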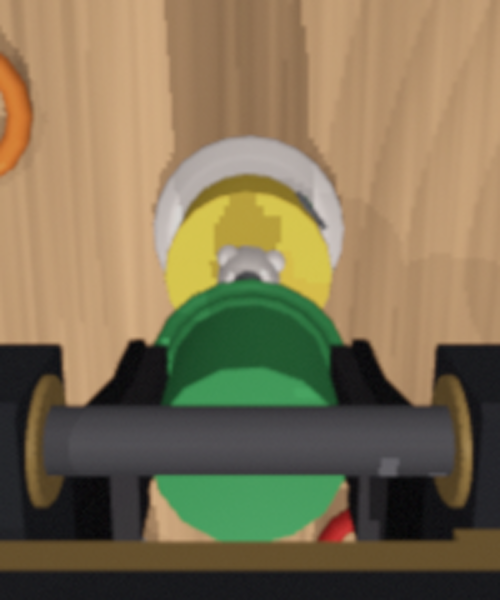

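```bash
python3 - <<'E'
from meas import *
z=load("w4");p=z['p'];off=(180,100)
Y=lambda x,y,h: ray(z,180+x/2.5,100+y/2.5,h)
# shoulder: top edge, left, right
T=Y(248,176,.08);L=Y(165,262,.08);R=Y(331,262,.08);print("shoulder c x",(L+R)[0]/2,"R",(L-R)[0]/2,"y",T[1]+.03)
# beads seen
print("beads",Y(226,256,.087),Y(274,259,.087))
T=Y(249,281,.1692);print("flange y",T[1]+.0245)
# colour edges automatically
b=p.copy();hsv=cv2.cvtColor(p,cv2.COLOR_BGR2HSV)
def edge(m,h,Rad):
    P=[]
    for u in range(255,305):
        v=np.nonzero(m[150:280,u])[0]
        if len(v):P.append(ray(z,u,v[0]+150-.5,h)[:2])
    P=np.array(P)
    from scipy.optimize import least_squares as ls
    s=ls(lambda c:np.hypot(*(P-c).T)-Rad,[.48,P[:,1].min()+Rad],loss='soft_l1',f_scale=.0005);return s.x,np.sqrt(2*s.cost/len(P))
# lit+shadowed yellow shoulder vs body side: both yellow, shoulder rim is topmost (camera looks down past the rim)
print("yellow",edge(hue(p,20,34,130),.08,.030))
print("flange",edge(hue(p,45,85),.1692,.0245))
E
```

```text
shoulder c x 0.47999591118149937 R 0.02940581913063972 y -0.2800348117505399
beads [ 0.48755421 -0.28344512  0.087     ] [ 0.47104244 -0.28238896  0.087     ]
flange y -0.2729906411509628
yellow (array([ 0.48028662, -0.27985148]), np.float64(0.000721846501738682))
flange (array([ 0.48007629, -0.27312094]), np.float64(0.00027151043942639114))
```

Axis ≈ (0.4797, -0.2745), flange centre ≈ (0.480, -0.273). I'll shift y by about -1.2 mm and descend to just above the beads.

Request:
{"op": "play_rows", "data": {"commands": "0 -0.04 -0.4 0 0 0;0 0 -0.4 0 0 0;0 0 -0.4 0 0 0;0 0 -0.4 0 0 0;0 0 -0.2 0 0 0;0 0 -0.2 0 0 0;0 0 -0.2 0 0 0;0 0 -0.2 0 0 0;0 0 0 0 0 0;0 0 0 0 0 0;0 0 0 0 0 0"}}

```text
time_s: 18.25
tcp_pos: [0.4799, -0.2764, 0.0996]
ee_rot: [[-0.002, -1.0, 0.001], [-1.0, 0.002, -0.0], [0.0, -0.001, -1.0]]
wrist_force: [0.3, 0.0, 0.5]
gripper_width: 0.439
gripper_force: 30.0
```

```bash
python3 look.py w5;python3 - <<'E'
from meas import *
p=load("w5")['p']
from station import r,cams
q,_=cams.capture("scene")
cv2.imwrite("pics/w5c.png",np.hstack([cv2.resize(p[130:310,190:370],(400,400),interpolation=2),cv2.resize(q[130:240,110:220],(400,400),interpolation=2)]))
E
```

```text
18.25 [ 0.4799 -0.2764  0.0996] [[-0.002, -1.0, 0.001], [-1.0, 0.002, -0.0], [0.0, -0.001, -1.0]] [0.31 0.03 0.48] 0.4393218026606866
cam [ 0.48  -0.346  0.262]
```

View pics/w5c.png

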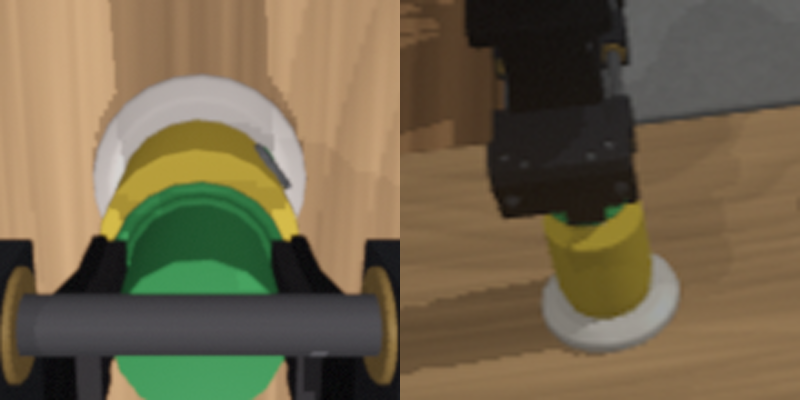

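```bash
python3 - <<'E'
from meas import *
z=load("w5");k=180/400
Y=lambda x,y,h: ray(z,190+x*k,130+y*k,h)
print("shoulder",Y(200,148,.08)+[0,.03,0],"flange",Y(200,184,.0974)+[0,.0245,0])
E
```

```text
shoulder [ 0.47969635 -0.27527212  0.08      ] flange [ 0.47971999 -0.2750309   0.0974    ]
```

Request:
{"op": "play_rows", "data": {"commands": "0 0 -0.05 0 0 0;0 0 -0.05 0 0 0;0 0 0 0 0 0;0 0 0 0 0 0"}}

```text
time_s: 18.75
tcp_pos: [0.4796, -0.2762, 0.0962]
ee_rot: [[-0.002, -1.0, -0.0], [-1.0, 0.002, -0.0], [0.0, 0.0, -1.0]]
wrist_force: [0.0, 0.2, -0.8]
gripper_width: 0.431
gripper_force: 30.0
```

The cap and shoulder are concentric. Pressing on in small steps.

Request:
{"op": "play_rows", "data": {"commands": "0 0 -0.04 0 0 0;0 0 -0.03 0 0 0;0 0 0 0 0 0;0 0 0 0 0 0"}}

```text
time_s: 19.15
tcp_pos: [0.4801, -0.2764, 0.095]
ee_rot: [[-0.002, -1.0, 0.001], [-1.0, 0.002, -0.001], [0.001, -0.001, -1.0]]
wrist_force: [-0.7, 0.4, 6.0]
gripper_width: 0.431
gripper_force: 30.0
```

Request:
{"op": "play_rows", "data": {"commands": "0 0 -0.03 0 0 0;0 0 -0.02 0 0 0;0 0 0 0 0 0;0 0 0 0 0 0"}}

```text
time_s: 19.55
tcp_pos: [0.4803, -0.2765, 0.0938]
ee_rot: [[-0.001, -1.0, 0.002], [-1.0, 0.001, -0.001], [0.001, -0.002, -1.0]]
wrist_force: [-1.4, 0.4, 6.7]
gripper_width: 0.437
gripper_force: 30.0
```

Request:
{"op": "play_rows", "data": {"commands": "0 0 -0.03 0 0 0;0 0 -0.02 0 0 0;0 0 0 0 0 0;0 0 0 0 0 0"}}

```text
time_s: 19.95
tcp_pos: [0.4799, -0.2763, 0.0914]
ee_rot: [[-0.002, -1.0, 0.001], [-1.0, 0.002, -0.0], [0.0, -0.001, -1.0]]
wrist_force: [-0.3, 1.0, 2.4]
gripper_width: 0.433
gripper_force: 30.0
```

Request:
{"op": "play_rows", "data": {"commands": "0 0 -0.05 0 0 0;0 0 -0.05 0 0 0;0 0 0 0 0 0;0 0 0 0 0 0"}}

```text
time_s: 20.35
tcp_pos: [0.4791, -0.276, 0.0871]
ee_rot: [[-0.002, -1.0, -0.001], [-1.0, 0.002, 0.001], [-0.001, 0.001, -1.0]]
wrist_force: [0.9, 0.4, -4.5]
gripper_width: 0.435
gripper_force: 30.0
```

Request:
{"op": "play_rows", "data": {"commands": "0 0 -0.04 0 0 0;0 0 -0.03 0 0 0;0 0 0 0 0 0;0 0 0 0 0 0"}}

```text
time_s: 20.75
tcp_pos: [0.4796, -0.2763, 0.0862]
ee_rot: [[-0.002, -1.0, 0.0], [-1.0, 0.002, -0.0], [0.0, -0.0, -1.0]]
wrist_force: [-0.4, -0.1, -0.3]
gripper_width: 0.434
gripper_force: 30.0
```

Clicked, with the beads pulling the cap down. Now onto the shoulder, building up a firm push.

Request:
{"op": "play_rows", "data": {"commands": "0 0 -0.03 0 0 0;0 0 -0.02 0 0 0;0 0 0 0 0 0;0 0 0 0 0 0"}}

```text
time_s: 21.15
tcp_pos: [0.4796, -0.2764, 0.0861]
ee_rot: [[-0.001, -1.0, 0.0], [-1.0, 0.001, -0.001], [0.001, -0.0, -1.0]]
wrist_force: [-2.1, 1.8, 8.0]
gripper_width: 0.434
gripper_force: 30.0
```

Request:
{"op": "play_rows", "data": {"commands": "0 0 -0.02 0 0 0;0 0 -0.02 0 0 0;0 0 0 0 0 0;0 0 0 0 0 0"}}

```text
time_s: 21.55
tcp_pos: [0.4797, -0.2764, 0.0861]
ee_rot: [[-0.001, -1.0, 0.001], [-1.0, 0.001, -0.001], [0.001, -0.001, -1.0]]
wrist_force: [-3.8, 4.5, 12.8]
gripper_width: 0.434
gripper_force: 30.0
```

Request:
{"op": "play_rows", "data": {"commands": "0 0 -0.02 0 0 0;0 0 -0.015 0 0 0;0 0 0 0 0 0;0 0 0 0 0 0;0 0 0 0 0 0;0 0 0 0 0 0;0 0 0 0 0 0;0 0 0 0 0 0"}}

```text
time_s: 22.35
tcp_pos: [0.4797, -0.2764, 0.086]
ee_rot: [[-0.001, -1.0, 0.001], [-1.0, 0.001, -0.001], [0.001, -0.001, -1.0]]
wrist_force: [-5.8, 4.7, 19.2]
gripper_width: 0.429
gripper_force: 30.0
```

```bash
python3 look.py w6; python3 - <<'E'
from meas import *
from station import cams
p=load("w6")['p'];q,d=cams.capture("top")
z=dict(d=d,**cams.camera_info("top"))
W=world(z,hue(q,105,130));W=W[(W[:,0]<.55)&(W[:,0]>.35)&(abs(W[:,1]-.03)<.08)];print("ring",W.mean(0),W[:,2].max(),np.ptp(W,0))
cv2.imwrite("pics/w6c.png",np.hstack([cv2.resize(p[130:310,190:370],(300,300),interpolation=2),cv2.resize(q[80:380,30:500],(470,300))]))
E
```

```text
22.35 [ 0.4797 -0.2764  0.086 ] [[-0.001, -1.0, 0.001], [-1.0, 0.001, -0.001], [0.001, -0.001, -1.0]] [-5.85  4.69 19.23] 0.4291667721296614
cam [ 0.48  -0.346  0.249]
ring [0.44857197 0.03164039 0.01088937] 0.016245193166266672 [0.06114517 0.05993073 0.01117593]
```

View pics/w6c.png

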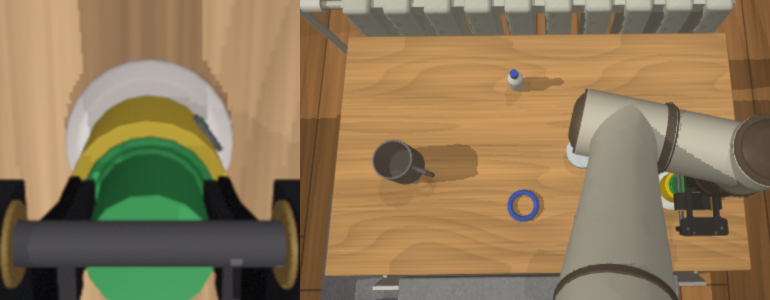

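The cap sits on the shoulder, its flange at about (150,140) in the left crop. The ring lies flat at (523,205) in the right one. The mug and drops bottle are untouched, and the push is steady at about 19 N.

```bash
python3 -c "
from station import r
print(r.finish_job())"
```

```text
the job is handed in; nothing more can be done
None
```

The job is handed in, with no verdict returned: the blue ring lies flat about 31 cm from the aspirator, and the green cap clicked on and sits fully home with the gripper still pushing it down at about 19 N; the mug and drops bottle stand where they were, and the tin, mostly hidden by the arm in the last picture, was not touched.

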